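# Clear the tile display stand

## Robot

A 6-joint arm with a two-finger parallel gripper is mounted at the origin on the work surface. World frame = base frame: x ahead of the robot, y to its left, z up, the work surface at z = 0. Lengths are in m, angles in rad, forces in N, time in s.
With the tool pointing down it reaches from about 0.225 to 0.725 m from the base axis. Payload 3.1 kg.
Tool frame: the origin (TCP) lies between the finger pads; the fingertips stand tip_reach ahead of it and the grasp point (between the pads) lies 8 mm behind it (tip_reach is the distance from the TCP to the fingertips, in m); z points along the fingers, y is the line along which they close (so a half turn about z gives the same grasp; the last joint's range is limited). The gripper opens to 85 mm and grips with 20 to 120 N. Pads are 22 mm wide; open, the fingers measure 114 mm over their backs; the gripper's body (76 mm by 85 mm) begins 54 mm behind the grasp point. The pads swing forward as they close: fully open they stand 13 mm farther back than shut.
Start: joints at [1.142, 0.048, 0.099, 1.622, 0, 1.443], TCP at [0.156, 0.501, 0.242] pointing down, gripper open.
Joint ranges: [-2.91, 2.91], [-0.99, 1.94], [-1.21, 1.42], [-2.12, 2.29], [-1.49, 1.47], [-3.14, 3.14]. Speed limits (rad/s): [2.79, 2.79, 3.14, 3.14, 3.14, 3.14].

## Interface

Orientations are given as a rotation vector (axis times angle).
In Python, from station import * gives the robot as it stands.
- The arm moves only by the tool play_rows, never from a script. Its argument "commands" is a list of rows, each a list of 7 numbers: the shift along the tool's x, y, z in cm, then the turn, a rotation vector about the tool's x, y, z in rad, then the opening, from -1 (shut) to 1 (fully open). A call has 1 to 5 rows; each row shifts and turns the commanded pose from where the row before left it, along the tool's axes as they then stand; what a row does not reach is not made up. A row lasts 1/10 s, in which the tool goes at most 50 mm and 8.59 degrees, less where a joint would pass 70% of its speed; a pose out of reach is approached as far as the arm can. A call with a gripper value outside its range is refused whole. The fingers move at their own pace and stop on an object; "newtons" is the grip in N (left out, the last holds). Time passes only in rows, so rows that do not move let the fingers close. It gives the time, the measured TCP pose, the force, the opening and the grip force at its end, in the units of the state.
- read_state(): the state, without advancing time (a new reading comes with each control period).
- read_camera(name): name is "side" or "top" or "wrist"; returns a dict with "pixels" (420x560x3 uint8, red, green, blue), "fx", "fy", "cx", "cy" (pixels), "pose" (4x4, takes a point from camera to world coordinates). Camera axes: x right, y down, z forward; pixel columns grow to the right and rows downward; lengths in m; the calibration is good to about 2 mm. A picture is of the moment at which its call begins. There is no depth.
- sign_off(): hands the job in; it is judged then, once.
The state is a dict: "time_s": time; "joint_pos": joint angles; "joint_vel": joint speeds; "tau": joint torques, N m; "ee_pos": TCP position; "tool_rot": TCP orientation; "force": force on the tool from outside, world axes, zero at the start; "ft_torque": the same for the moment, N m; "grip_width": finger opening in m; "grip_force": force on a finger pad.
Only numpy, scipy, OpenCV 4.12 (cv2) and the standard library are available. Lean on these libraries where they do the work, as an engineer would, in place of code of your own. Each camera call takes 0.05 s, during which the arm holds its last target. There are 200 camera calls.

## Task

Clear the sloping display stand into the packing tray: first take off the round marble bar and lay it in the tray's narrow bay, where it cannot roll away. Then push the hung sample panel up the slope, without gripping it, until the stud's head stands in the wide end of its keyhole; only then grip it, lift it straight off and lay it flat, face up, in the wide bay. Let nothing drop, and leave the tile stack, the jar and the tape roll where they are.

Things in the scene. Friction and masses are not known exactly. Their poses are not given: they have to be found in the camera images.
- stand: Fixed wooden display stand; yaw varies. Origin on the bench under the middle of its sloping face; x points up the slope (seen from above), y across, z up. The face is a flat board 270 mm long, 150 mm wide, rising 15 degrees towards +x, 63 mm above the origin at the middle. 'At' below is measured along the slope from that middle, up positive.
- guides (a point): Middle of the two wooden guide cheeks, on the face, at -30 mm. The cheeks flank the panel from -50 to -10 mm; inner faces 32.5 mm either side of the centre line, 14 mm thick, 14 mm high off the face.
- rests (a point): Middle between the two wooden rest blocks, on the face, at +75 mm. Each block is 14 mm square, 16 mm high off the face, from 45 to 59 mm either side of the centre line; they keep the bar from rolling down.
- stud_foot (a point): Foot of the fixed steel stud on the face, at +8 mm on the centre line. The stud stands square to the face: neck 9 mm across; disc head 20 mm across, its underside 8.5 mm and its top 13.5 mm off the face.
- panel: Loose sample panel 140 x 60 mm, 0.35 kg: aluminium plate 6 mm thick with a marble rim 11 mm wide all round, 24 mm high in all. Origin at the centre of its underside, x along it up the slope, z out of its face. Starts at -20 mm (lower end at -90), hung on the stud, 2.5 mm play to each cheek. Must go 45 mm up to come free; the bar lies in its way. Friction keeps it where it is left on the slope.
- rail_left: The rim's marble rail along the panel's +y long edge, 118 mm long, part of the panel; origin at the middle of the rail's underside, 24.5 mm from the centre line. Both rails touched by the fingers counts as gripping; the rim's end pieces do not.
- rail_right: The rail along the panel's -y long edge, the same.
- keyhole_wide (a point): Centre of the wide end of the lengthwise keyhole in the panel's plate, on its underside, 17 mm from the panel's middle towards its lower end. An octagonal opening 30 mm across: the stud's head passes when this point is within about 4 mm of stud_foot.
- keyhole_narrow (a point): Where the stud stands while the panel hangs, on the panel's underside, 28 mm from the panel's middle towards its upper end. The narrow slot is 12 mm wide.
- bar: Loose round marble bar, 28 mm across, 140 mm long, 0.2 kg; rolls freely. Origin at its centre, y along its axis. It starts lying across the slope at +96 mm, centre 14 mm off the face, against the two rest blocks; about 32 mm is free between it and the panel's upper end.
- tray: Fixed open cardboard packing tray, 190 (x) x 221 (y) mm, walls 5 mm thick, 30 mm high over the bench, floor 5 mm thick; yaw varies. Origin at the centre of its underside. A divider along x, as high as the walls, makes two bays 180 mm long: the narrow one 90 mm wide, centred at y = -60.5 mm, the wide one 116 mm wide, centred at y = +47.5 mm.
- tiles: Bystander: loose stack of four marble tiles, 144 x 50 x 32 mm, origin at the centre of its underside, length along its x.
- jar: Bystander: closed jar, 64 mm across, 85 mm high, origin at the centre of its underside.
- tape: Bystander: roll of tape lying flat, 100 mm across, 48 mm high, origin at the centre of its underside.

How it is judged:
On the way, in this order (a step that is already met when the one before it is completed fails the run):
1. the round bar lies released and still in the tray's narrow bay, the panel still hung (y of bar in the frame of tray between -0.095 and -0.026 m and x of bar in the frame of tray between -0.03 and 0.03 m and z of bar in the frame of tray below 0.025 m and contact force between the fingers and bar below 0.1 N and linear speed of bar below 0.05 m/s and distance between keyhole_narrow and stud_foot below 0.01 m), for 0.2 s.
2. the panel is pushed up until the stud's head stands in the wide end of its keyhole, the panel still lying on the stand (distance between keyhole_wide and stud_foot below 0.006 m), for 0.2 s.
At the end, for the whole second after the job is handed in: The bar lies at rest on the floor of the narrow bay and the panel lies at rest, flat (within 3.4 degrees) and face up, on the floor of the wide bay, each with its centre within 30 mm of the bay's middle lengthwise and within the bay's walls (y of bar in the frame of tray between -0.095 and -0.026 m and x of bar in the frame of tray between -0.03 and 0.03 m and z of bar in the frame of tray below 0.025 m and y of panel in the frame of tray between 0.015 and 0.08 m and x of panel in the frame of tray between -0.03 and 0.03 m and z of panel in the frame of tray below 0.01 m and angle between panel's own z axis and vertical below 0.06 rad and linear speed of each of bar, panel below 0.03 m/s); the robot touches nothing.
It fails at once if the panel is gripped (both rails touched by the fingers) before it has reached the wide end (contact force between the fingers and rail_left above 1 N and contact force between the fingers and rail_right above 1 N and distance between keyhole_narrow and stud_foot below 0.039 m).
It fails at once if the panel is dropped (contact force between the fingers and panel below 0.1 N and linear speed of panel above 0.75 m/s).
It fails at once if the bar is dropped (contact force between the fingers and bar below 0.1 N and linear speed of bar above 0.75 m/s).
It fails at once if the tile stack, the jar or the tape roll is moved more than 15 mm or tipped (distance of any of tiles, jar, tape from where it was at the start of the episode above 0.015 m or angle between any of tiles, jar, tape's own z axis and vertical above 0.3 rad).
It also fails if it takes over 72 s, if anything falls off the work surface, if the arm or the gripper's body presses on something with over 40 N, if the wrist force passes 120 N, or if a joint passes its speed limit or range.

## Working session

There is one attempt and no reset: what is moved stays moved. The work goes in short steps, Python scripts to look and compute and a tool call to move; the robot and the scene stay as the last step left them, time stands still between calls to the robot, and variables do not carry over. Pictures are saved under pics/ and viewed, at most 10 in all, crops included, and the job is handed in when it is done.

Besides the shell and the picture viewer there is one more tool, called after "Request:" as name(argument=value, ...) on one line, values as JSON. play_rows: Moves the arm, as the interface text tells. Its arguments: {"type":"object","properties":{"commands":{"type":"array","items":{"type":"array","items":{"type":"number"}}},"newtons":{"type":"number"}},"required":["commands"]}

```bash
ls; mkdir -p pics
python3 - <<'E'
from station import *
import cv2,numpy as np
s=read_state();print({k:np.round(v,3).tolist() for k,v in s.items()})
for n in("top","side"):
    c=read_camera(n);cv2.imwrite(f"pics/{n}0.png",c["pixels"][:,:,::-1]);np.savez(f"pics/{n}0.npz",**c)
    print(n,c["fx"],c["fy"],c["cx"],c["cy"],np.round(c["pose"],4).tolist())
E
```

```text
pics
{'time_s': 0.0, 'joint_pos': [1.142, 0.049, 0.098, 1.622, 0.0, 1.443], 'joint_vel': [-0.002, 0.001, 0.0, -0.003, -0.001, -0.001], 'tau': [-0.0, -33.878, 32.002, 0.02, -0.0, -0.0], 'ee_pos': [0.155, 0.501, 0.241], 'tool_rot': [-0.471, -3.105, 0.004], 'force': [-0.01, 0.591, -0.475], 'ft_torque': [0.025, 0.042, 0.038], 'grip_force': 0.0, 'grip_width': 0.086}
top 382.5236840415515 382.5236840415515 272.9684902656185 206.72828098063982 [[0.0066, -0.9994, 0.0335, 0.5408], [-0.9992, -0.0079, -0.0392, 0.0097], [0.0394, -0.0333, -0.9987, 0.8176], [0.0, 0.0, 0.0, 1.0]]
side 506.6831884304902 506.6831884304902 277.94824808366764 211.78773483103765 [[0.8169, -0.3114, 0.4855, 0.0694], [-0.5767, -0.4323, 0.6932, -0.7121], [-0.006, -0.8463, -0.5327, 0.6425], [0.0, 0.0, 0.0, 1.0]]
```

View pics/top0.png

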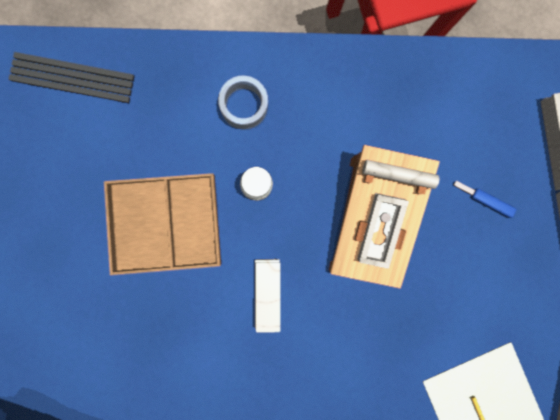

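View pics/side0.png

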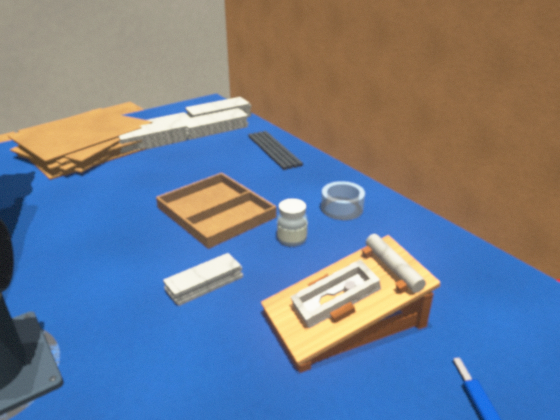

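Run:
```python
import cv2,numpy as np
def crop(n,x0,x1,y0,y1,k,st=10):
    im=cv2.imread(f"pics/{n}0.png")[y0:y1,x0:x1];im=cv2.resize(im,None,fx=k,fy=k,interpolation=cv2.INTER_CUBIC)
    for x in range(x0-x0%-st if 0 else (x0+st-1)//st*st,x1,st):
        cv2.line(im,((x-x0)*k,0),((x-x0)*k,6 if x%50 else 14),(0,255,255),1)
        if x%20==0: cv2.putText(im,str(x),((x-x0)*k-10,24),0,.35,(0,255,255),1)
    for y in range((y0+st-1)//st*st,y1,st):
        cv2.line(im,(0,(y-y0)*k),(6,(y-y0)*k),(0,255,255),1)
        if y%20==0: cv2.putText(im,str(y),(8,(y-y0)*k+4),0,.35,(0,255,255),1)
    return im
def comp(a,b,f):
    o=np.zeros((max(a.shape[0],b.shape[0]),a.shape[1]+b.shape[1],3),np.uint8)
    o[:a.shape[0],:a.shape[1]]=a;o[:b.shape[0],a.shape[1]:]=b;cv2.imwrite(f,o);print(o.shape)
comp(crop("top",322,452,142,292,4),crop("top",95,230,165,285,2),"pics/cA.png")
comp(crop("side",255,441,225,375,3),crop("side",155,275,165,250,2),"pics/cB.png")
```

```text
(600, 790, 3)
(450, 798, 3)
```

View pics/cA.png

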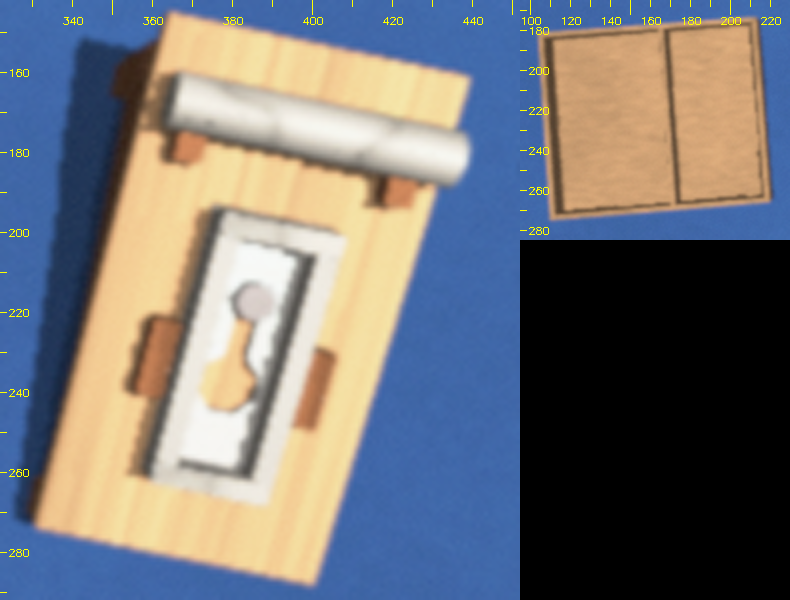

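View pics/cB.png

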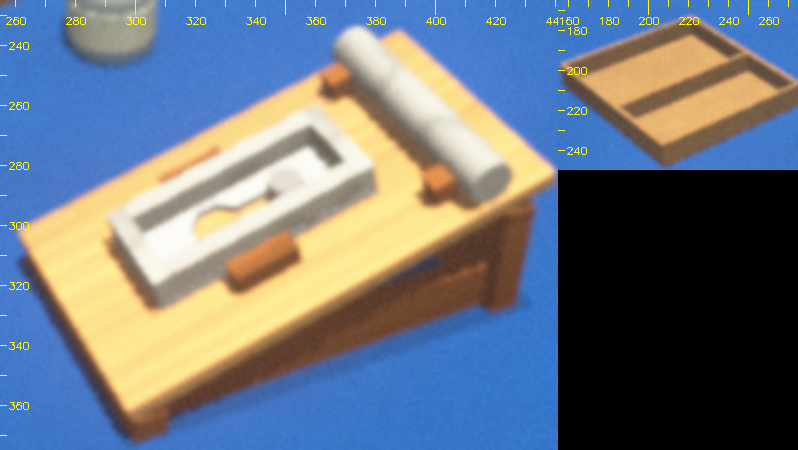

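```bash
cat > h.py <<'E'
import numpy as np
from scipy.optimize import least_squares
from scipy.spatial.transform import Rotation as R
C={n:dict(np.load(f"pics/{n}0.npz")) for n in("top","side")}
def proj(c,P):
    T=c["pose"];q=(np.atleast_2d(P)-T[:3,3])@T[:3,:3]
    return np.c_[q[:,0]/q[:,2]*c["fx"]+c["cx"],q[:,1]/q[:,2]*c["fy"]+c["cy"]]
def tri(a,b,ca=C["top"],cb=C["side"]):
    f=lambda p:np.r_[(proj(ca,p)-a).ravel(),(proj(cb,p)-b).ravel()]
    s=least_squares(f,[.45,0,.05]);return s.x,np.abs(s.fun).max()
c15,s15=np.cos(np.radians(15)),np.sin(np.radians(15))
def stand(x,y,yaw,z0=.063):
    "returns fn: slope coords (u up, v across, h off face)->world"
    M=R.from_euler('z',yaw)*R.from_euler('y',-np.radians(15))
    return lambda P:M.apply(np.atleast_2d(P))+[x,y,z0]
E
python3 - <<'E'
from h import *
d={'bUL':((364.5,144.7),(388.4,235)),'bUR':((439.5,161.5),(440.3,285.7)),'bLR':((400.3,288),(297.7,361)),'bLL':((331,273.5),(261.5,301.7)),
'pUL':((376.5,193.75),(360,260.7)),'pUR':((408.3,201),(380,280)),'pLR':((389,268.3),(306.7,320.7)),'pLL':((360,260.8),(291.7,297.7)),
'stud':((385.3,217.3),(350.7,285)),'barL':((365.3,166.5),(370.7,239.3)),'barR':((437,182.5),(418.3,286)),
'tUL':((104.5,183),(221,173.5)),'tUR':((212.5,174),(274.5,206.5)),'tLR':((220,266),(207.5,238.5)),'tLL':((111,274.5),(157.5,199))}
for k,(a,b) in d.items():
    p,e=tri(a,b);print(k,np.round(p,4),round(e,2))
L=dict(bUL=(.135,.075,0),bUR=(.135,-.075,0),bLR=(-.135,-.075,0),bLL=(-.135,.075,0),stud=(.008,0,.0135))
P=np.array(list(L.values()))
def f(q):
    W=stand(*q)(P);return np.r_[(proj(C['top'],W)-[d[k][0] for k in L]).ravel(),(proj(C['side'],W)-[d[k][1] for k in L]).ravel()]
s=least_squares(f,[.5,-.2,0,.06]);print('stand',np.round(s.x,4),np.round(s.fun,1).tolist())
PP=np.array([(.05,.03,.024),(.05,-.03,.024),(-.09,-.03,.024),(-.09,.03,.024)])
W=stand(*s.x)(PP);print('panel resid',np.round(proj(C['top'],W)-[d[k][0] for k in('pUL','pUR','pLR','pLL')],1).tolist(),np.round(proj(C['side'],W)-[d[k][1] for k in('pUL','pUR','pLR','pLL')],1).tolist())
T=np.array([(.095,.1105),(.095,-.1105),(-.095,-.1105),(-.095,.1105)])
kt=['tUL','tUR','tLR','tLL']
def g(q):
    W=np.c_[R.from_euler('z',q[2]).apply(np.c_[T,0*T[:,0]])[:,:2]+q[:2],np.full(4,q[3])]
    return np.r_[(proj(C['top'],W)-[d[k][0] for k in kt]).ravel(),(proj(C['side'],W)-[d[k][1] for k in kt]).ravel()]
t=least_squares(g,[.5,.2,0,.03]);print('tray',np.round(t.x,4),np.round(t.fun,1).tolist())
print('bar exp',stand(*s.x)([(.096,0,.014)]))
E
```

```text
bUL [ 0.6849 -0.1927  0.0993] 0.11
bUR [ 0.6551 -0.3407  0.0935] 0.11
bLR [ 0.4017 -0.2869  0.0309] 0.43
bLL [ 0.431  -0.1422  0.0303] 0.29
pUL [ 0.5914 -0.2165  0.096 ] 0.01
pUR [ 0.5784 -0.2771  0.0996] 0.32
pLR [ 0.4459 -0.2519  0.063 ] 0.23
pLL [ 0.4599 -0.1936  0.062 ] 0.07
stud [ 0.548  -0.2403  0.0783] 0.72
barL [ 0.6412 -0.1913  0.107 ] 0.44
barR [ 0.6127 -0.3292  0.1061] 0.27
tUL [0.6131 0.3205 0.0316] 0.4
tUR [0.6325 0.1037 0.033 ] 0.46
tLR [0.4462 0.0856 0.0303] 0.46
tLL [0.4289 0.305  0.0272] 0.94
stand [ 0.5434 -0.2401 -0.2047  0.0629] [0.1, -0.7, 0.6, -0.6, -0.2, -0.1, -1.0, -0.4, 0.7, -0.4, 0.5, 0.5, 0.5, -2.4, -1.0, 1.8, -0.9, 0.4, -0.7, 0.6]
panel resid [[1.9, 0.3], [0.5, -0.3], [-0.6, -0.3], [-0.9, 0.9]] [[0.9, -0.4], [0.0, 0.6], [-0.7, -0.4], [-1.3, -0.6]]
tray [0.5307 0.2043 0.0903 0.0292] [-0.5, -1.2, 0.4, -0.8, 0.3, -0.3, -0.4, 0.9, -0.1, 0.2, 1.7, 1.2, -0.5, 0.4, -2.3, -0.7]
bar exp [[ 0.63064427 -0.25818461  0.10123208]]
```

```bash
cat >> h.py <<'E'
def cur():
    from station import read_state
    s=read_state();return np.array(s["ee_pos"]),R.from_rotvec(s["tool_rot"]),s
S=stand(.5434,-.2401,-.2047)
TR=(.5307,.2043,.0903)
def tray(x,y,z): return R.from_euler('z',TR[2]).apply([x,y,0])+[TR[0],TR[1],z]
def orient(yaw,pitch=0.):
    "tool with z down, tool y along heading yaw, then tilted back about the stand y axis (normal to slope)"
    y=np.array([np.cos(yaw),np.sin(yaw),0]);z=np.array([0,0,-1.])
    M=R.from_matrix(np.c_[np.cross(y,z),y,z])
    ax=np.array([-np.sin(-.2047),np.cos(-.2047),0])
    return R.from_rotvec(ax*-pitch)*M
def plan(p,r,opening,n=None,start=None,vmax=4.5,wmax=.14):
    p0,r0=start if start else cur()[:2]
    D=np.asarray(p)-p0;w=(r0.inv()*r).as_rotvec()
    n=n or int(max(np.ceil(np.linalg.norm(D)*100/vmax),np.ceil(np.linalg.norm(w)/wmax),1))
    rows=[]
    for i in range(n):
        ri=r0*R.from_rotvec(w*i/n);rows.append(np.r_[ri.inv().apply(D/n)*100,w/n,opening])
    rows=np.round(rows,3)
    for k in range(0,n,5):print(rows[k:k+5].tolist())
    return p,r
E
python3 - <<'E'
import station
from h import *
print([k for k in dir(station) if k[0]!='_'], getattr(station,'tip_reach',None))
p,r,s=cur();print(r.as_matrix().round(3).tolist())
M=r.as_matrix();print('y yaw',np.arctan2(M[1,1],M[0,1]),'j1+-j6',s['joint_pos'][0]+s['joint_pos'][5],s['joint_pos'][0]-s['joint_pos'][5])
E
```

```text
['MotionError', 'read_camera', 'read_state', 'sign_off', 'tip_reach'] 0.011
[[-0.955, 0.296, -0.001], [0.296, 0.955, -0.002], [0.0, -0.002, -1.0]]
y yaw 1.2700101259248129 j1+-j6 2.5852227066800655 -0.30078649511769284
```

Run:
```python
from h import *
plan(S([(.096,0,.15)])[0],orient(-.2047,np.radians(15)),0.1,vmax=4.8)
```

```text
[[-3.389, -3.093, 0.05, -0.011, -0.01, 0.077, 0.1], [-3.617, -2.823, 0.052, -0.011, -0.01, 0.077, 0.1], [-3.823, -2.536, 0.06, -0.011, -0.01, 0.077, 0.1], [-4.006, -2.235, 0.072, -0.011, -0.01, 0.077, 0.1], [-4.166, -1.92, 0.09, -0.011, -0.01, 0.077, 0.1]]
[[-4.3, -1.595, 0.113, -0.011, -0.01, 0.077, 0.1], [-4.409, -1.26, 0.141, -0.011, -0.01, 0.077, 0.1], [-4.492, -0.918, 0.173, -0.011, -0.01, 0.077, 0.1], [-4.547, -0.572, 0.21, -0.011, -0.01, 0.077, 0.1], [-4.576, -0.222, 0.252, -0.011, -0.01, 0.077, 0.1]]
[[-4.577, 0.128, 0.298, -0.011, -0.01, 0.077, 0.1], [-4.55, 0.477, 0.347, -0.011, -0.01, 0.077, 0.1], [-4.496, 0.822, 0.4, -0.011, -0.01, 0.077, 0.1], [-4.415, 1.161, 0.456, -0.011, -0.01, 0.077, 0.1], [-4.308, 1.492, 0.515, -0.011, -0.01, 0.077, 0.1]]
[[-4.175, 1.813, 0.577, -0.011, -0.01, 0.077, 0.1], [-4.017, 2.122, 0.64, -0.011, -0.01, 0.077, 0.1], [-3.835, 2.418, 0.705, -0.011, -0.01, 0.077, 0.1], [-3.63, 2.698, 0.772, -0.011, -0.01, 0.077, 0.1]]
```

Request:
play_rows(commands=[[-3.4,-3.1,0.05,-0.011,-0.01,0.077,0.1],[-3.6,-2.8,0.05,-0.011,-0.01,0.077,0.1],[-3.8,-2.5,0.06,-0.011,-0.01,0.077,0.1],[-4.0,-2.2,0.07,-0.011,-0.01,0.077,0.1],[-4.2,-1.9,0.09,-0.011,-0.01,0.077,0.1]])

```text
time_s: 0.6
ee_pos: [0.2724, 0.3028, 0.2393]
tool_rot: [1.04, 2.902, 0.071]
force: [1.5, -0.5, -0.1]
grip_width: 0.0469
grip_force: 0.0
```

Request:
play_rows(commands=[[-4.3,-1.6,0.11,-0.011,-0.01,0.077,0.1],[-4.4,-1.3,0.14,-0.011,-0.01,0.077,0.1],[-4.5,-0.9,0.17,-0.011,-0.01,0.077,0.1],[-4.5,-0.6,0.2,-0.011,-0.01,0.077,0.1],[-4.6,-0.2,0.25,-0.011,-0.01,0.077,0.1]])

```text
time_s: 1.1
ee_pos: [0.3882, 0.1049, 0.2373]
tool_rot: [1.55, 2.599, 0.139]
force: [1.5, 1.4, 0.7]
grip_width: 0.047
grip_force: 0.0
```

Request:
play_rows(commands=[[-4.6,0.1,0.3,-0.011,-0.01,0.077,0.1],[-4.5,0.5,0.35,-0.011,-0.01,0.077,0.1],[-4.5,0.8,0.4,-0.011,-0.01,0.077,0.1],[-4.4,1.2,0.45,-0.011,-0.01,0.077,0.1],[-4.3,1.5,0.5,-0.011,-0.01,0.077,0.1]])

```text
time_s: 1.6
ee_pos: [0.5046, -0.0925, 0.2347]
tool_rot: [1.987, 2.21, 0.199]
force: [1.0, -0.4, 0.1]
grip_width: 0.047
grip_force: 0.0
```

Run:
```python
from h import *
from station import *
print(cur()[2]['joint_pos'],cur()[0],cur()[2]['time_s'])
plan(S([(.096,0,.15)])[0],orient(-.2047,np.radians(15)),0.1,vmax=4.8)
```

```text
[-0.34932477 -0.20913772 -0.17504889  1.40361654  0.06211743  1.12115975] [ 0.50460099 -0.0925031   0.23472497] 1.6
[[-4.175, 1.791, 0.566, -0.012, -0.01, 0.077, 0.1], [-4.02, 2.098, 0.631, -0.012, -0.01, 0.077, 0.1], [-3.841, 2.391, 0.698, -0.012, -0.01, 0.077, 0.1], [-3.639, 2.67, 0.767, -0.012, -0.01, 0.077, 0.1]]
```

Request:
play_rows(commands=[[-4.2,1.8,0.57,-0.012,-0.01,0.077,0.1],[-4.0,2.1,0.63,-0.012,-0.01,0.077,0.1],[-3.8,2.4,0.7,-0.012,-0.01,0.077,0.1],[-3.6,2.7,0.77,-0.012,-0.01,0.077,0.1],[0,0,0,0,0,0,0.1]])

```text
time_s: 2.1
ee_pos: [0.5978, -0.2525, 0.2299]
tool_rot: [2.276, 1.847, 0.24]
force: [-0.9, -1.1, 0.3]
grip_width: 0.0466
grip_force: 0.0
```

```bash
cat >> h.py <<'E'
def snap(n,tag):
    from station import read_camera
    import cv2
    c=read_camera(n);np.savez(f"pics/{tag}.npz",**c)
    cv2.imwrite(f"pics/{tag}.png",c["pixels"][:,:,::-1]);return c
E
python3 - <<'E'
from h import *
import cv2
c=snap("wrist","w1")
p,r,s=cur();print(p,S([(.096,0,.15)])[0],(r.inv()*orient(-.2047,np.radians(15))).as_rotvec().round(3),s['joint_pos'])
im=c["pixels"][:,:,::-1].copy()
for v in(-.07,0,.07):
    for P in((.096,v,.014),):
        q=proj(c,S([P]))[0];cv2.circle(im,tuple(int(t) for t in q),2,(0,0,255),-1)
for P in((.135,.075,0),(.135,-.075,0),(.05,.03,.024),(.05,-.03,.024),(.008,0,.0135)):
    q=proj(c,S([P]))[0];cv2.circle(im,tuple(int(t) for t in q),2,(0,255,0),-1)
cv2.imwrite("pics/w1b.png",im)
E
```

```text
[ 0.59673205 -0.24996317  0.23054426] [ 0.59618057 -0.25105766  0.2327355 ] [-0.004 -0.002  0.   ] [-0.5407532   0.09263099  0.09622645  1.33119265  0.08550711  1.24498891]
```

View pics/w1b.png

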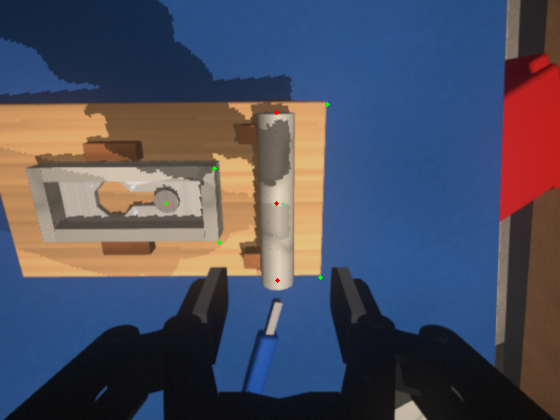

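Run:
```python
from h import *
plan(S([(.096,0,.0155)])[0],orient(-.2047,np.radians(15)),0.1,n=5)
```

```text
[[-0.028, 0.017, 2.646, -0.001, -0.0, 0.0, 0.1], [-0.027, 0.014, 2.646, -0.001, -0.0, 0.0, 0.1], [-0.026, 0.012, 2.646, -0.001, -0.0, 0.0, 0.1], [-0.025, 0.01, 2.646, -0.001, -0.0, 0.0, 0.1], [-0.024, 0.007, 2.646, -0.001, -0.0, 0.0, 0.1]]
```

Request:
play_rows(commands=[[-0.03,0,4,0,0,0,0.1],[-0.03,0,4,0,0,0,0.1],[-0.03,0,3,0,0,0,0.1],[-0.03,0,1.5,0,0,0,0.1],[0,0,0.7,0,0,0,0.1]])

```text
time_s: 2.65
ee_pos: [0.629, -0.2546, 0.1037]
tool_rot: [2.271, 1.856, 0.242]
force: [-0.2, -0.5, 0.1]
grip_width: 0.0472
grip_force: 0.0
```

Request:
play_rows(commands=[[0,0,0,0,0,0,0.1],[0,0,0,0,0,0,-0.5],[0,0,0,0,0,0,-0.7],[0,0,0,0,0,0,-0.8],[0,0,0,0,0,0,-0.8]], newtons=30)

```text
time_s: 3.15
ee_pos: [0.6306, -0.2565, 0.1086]
tool_rot: [2.267, 1.851, 0.245]
force: [-5.2, 1.9, 5.5]
grip_width: 0.0267
grip_force: 30.5
```

Run:
```python
from h import *
p,r,s=cur();print(p,S([(.096,0,.0155)])[0],s['grip_width'],s['grip_force'],s['force'])
p0=p+[0,0,.10]
print('lift');q=plan(p0,r,-.8,n=4)
print('over');q=plan(tray(0,-.0605,.18),orient(1.661),-.8,start=q,vmax=4.5)
```

```text
[ 0.63060018 -0.25652394  0.10863562] [ 0.63026495 -0.25813385  0.10281848] 0.026658340998127285 30.454855263233185 [-5.18180705  1.92516979  5.48496862]
lift
[[-0.002, 0.652, -2.413, 0.0, 0.0, 0.0, -0.8], [-0.002, 0.652, -2.413, 0.0, 0.0, 0.0, -0.8], [-0.002, 0.652, -2.413, 0.0, 0.0, 0.0, -0.8], [-0.002, 0.652, -2.413, 0.0, 0.0, 0.0, -0.8]]
over
[[2.668, -1.245, -0.126, 0.013, 0.018, -0.132, -0.8], [2.811, -0.883, -0.064, 0.013, 0.018, -0.132, -0.8], [2.903, -0.506, -0.005, 0.013, 0.018, -0.132, -0.8], [2.944, -0.118, 0.05, 0.013, 0.018, -0.132, -0.8], [2.932, 0.272, 0.101, 0.013, 0.018, -0.132, -0.8]]
[[2.869, 0.657, 0.146, 0.013, 0.018, -0.132, -0.8], [2.754, 1.032, 0.185, 0.013, 0.018, -0.132, -0.8], [2.59, 1.388, 0.216, 0.013, 0.018, -0.132, -0.8], [2.381, 1.72, 0.24, 0.013, 0.018, -0.132, -0.8], [2.129, 2.022, 0.255, 0.013, 0.018, -0.132, -0.8]]
[[1.839, 2.288, 0.262, 0.013, 0.018, -0.132, -0.8], [1.517, 2.513, 0.26, 0.013, 0.018, -0.132, -0.8], [1.167, 2.694, 0.25, 0.013, 0.018, -0.132, -0.8], [0.798, 2.827, 0.231, 0.013, 0.018, -0.132, -0.8]]
```

Request:
play_rows(commands=[[0,0.3,-1.2,0,0,0,-0.8],[0,0.6,-2.4,0,0,0,-0.8],[0,0.6,-2.4,0,0,0,-0.8],[0,0.6,-2.4,0,0,0,-0.8],[0,0.3,-1.2,0,0,0,-0.8]])

```text
time_s: 3.65
ee_pos: [0.6301, -0.2566, 0.2087]
tool_rot: [2.265, 1.849, 0.247]
force: [-0.1, -1.1, -2.3]
grip_width: 0.0265
grip_force: 30.0
```

Request:
play_rows(commands=[[2.7,-1.2,-0.13,0.013,0.018,-0.132,-0.8],[2.8,-0.9,-0.06,0.013,0.018,-0.132,-0.8],[2.9,-0.5,0,0.013,0.018,-0.132,-0.8],[2.9,-0.1,0.05,0.013,0.018,-0.132,-0.8],[2.9,0.3,0.1,0.013,0.018,-0.132,-0.8]])

```text
time_s: 4.15
ee_pos: [0.5954, -0.1123, 0.1946]
tool_rot: [1.565, 2.556, 0.177]
force: [0.9, 0.3, -2.6]
grip_width: 0.0266
grip_force: 30.0
```

Run:
```python
from h import *
p,r,s=cur();print(p,s['grip_width'],s['grip_force'],s['force'])
print('over');q=plan(tray(0,-.0605,.18),orient(1.661),-.8,vmax=4.5)
```

```text
[ 0.59543896 -0.11229532  0.19460291] 0.026557867763742412 29.99516934156418 [ 0.86310286  0.26233561 -2.62218749]
over
[[2.844, 0.684, 0.121, 0.013, 0.017, -0.132, -0.8], [2.727, 1.053, 0.157, 0.013, 0.017, -0.132, -0.8], [2.562, 1.405, 0.186, 0.013, 0.017, -0.132, -0.8], [2.352, 1.731, 0.207, 0.013, 0.017, -0.132, -0.8], [2.101, 2.028, 0.22, 0.013, 0.017, -0.132, -0.8]]
[[1.812, 2.289, 0.225, 0.013, 0.017, -0.132, -0.8], [1.492, 2.51, 0.222, 0.013, 0.017, -0.132, -0.8], [1.145, 2.686, 0.21, 0.013, 0.017, -0.132, -0.8], [0.779, 2.816, 0.19, 0.013, 0.017, -0.132, -0.8]]
```

Request:
play_rows(commands=[[2.8,0.7,0.1,0.013,0.017,-0.132,-0.8],[2.7,1.1,0.15,0.013,0.017,-0.132,-0.8],[2.6,1.4,0.2,0.013,0.017,-0.132,-0.8],[2.4,1.7,0.2,0.013,0.017,-0.132,-0.8],[2.1,2.0,0.2,0.013,0.017,-0.132,-0.8]])

```text
time_s: 4.65
ee_pos: [0.5632, 0.0301, 0.1871]
tool_rot: [0.664, 3.002, 0.086]
force: [-0.0, 0.0, -2.5]
grip_width: 0.0264
grip_force: 30.0
```

Request:
play_rows(commands=[[1.8,2.3,0.2,0.013,0.017,-0.132,-0.8],[1.5,2.5,0.2,0.013,0.017,-0.132,-0.8],[1.1,2.7,0.2,0.013,0.017,-0.132,-0.8],[0.8,2.8,0.2,0.013,0.017,-0.132,-0.8],[0,0,0,0,0,0,-0.8]])

```text
time_s: 5.15
ee_pos: [0.537, 0.1467, 0.1807]
tool_rot: [-0.148, 3.138, 0.005]
force: [-0.4, -0.8, -2.5]
grip_width: 0.0265
grip_force: 30.1
```

Run:
```python
from h import *
p,r,s=cur();print(p,s['grip_width'],s['grip_force'],s['force'],s['joint_pos'])
q=plan(tray(0,-.0605,.04),orient(1.661),-.8,n=5)
c=snap("top","t2");import cv2
im=c["pixels"][150:300,90:290,::-1];cv2.imwrite("pics/t2b.png",cv2.resize(im,None,fx=4,fy=4,interpolation=cv2.INTER_CUBIC))
```

```text
[0.53696555 0.14666958 0.18072325] 0.0265309512927423 30.138602256774902 [-0.44839598 -0.7546462  -2.48605258] [0.14438693 0.12351244 0.05743718 1.5038824  0.00322602 0.05012655]
[[0.023, -0.06, 2.814, 0.001, 0.0, 0.001, -0.8], [0.023, -0.058, 2.814, 0.001, 0.0, 0.001, -0.8], [0.022, -0.056, 2.814, 0.001, 0.0, 0.001, -0.8], [0.022, -0.054, 2.814, 0.001, 0.0, 0.001, -0.8], [0.021, -0.053, 2.814, 0.001, 0.0, 0.001, -0.8]]
```

View pics/t2b.png

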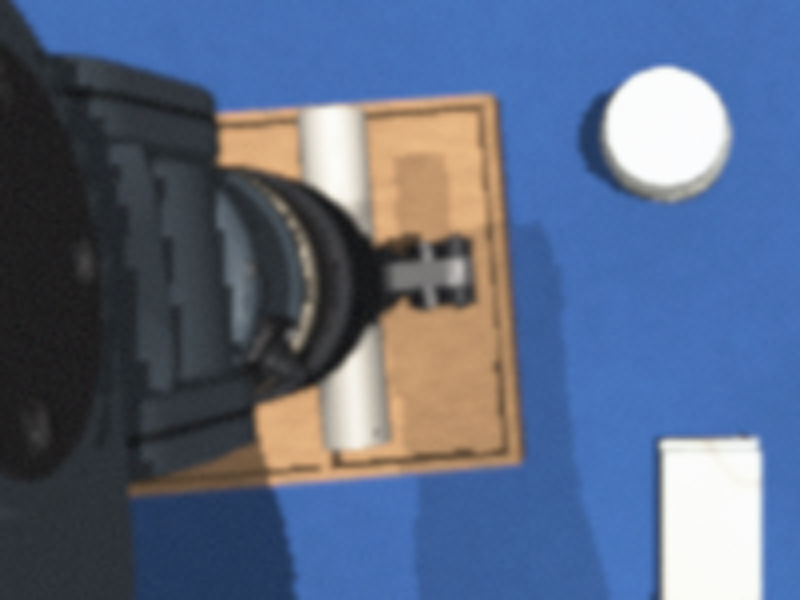

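Request:
play_rows(commands=[[0,0,3,0,0,0,-0.8],[0,-0.1,4,0,0,0,-0.8],[0.1,-0.1,4,0,0,0,-0.8],[0,-0.1,2,0,0,0,-0.8],[0,0,1,0,0,0,-0.8]])

```text
time_s: 5.7
ee_pos: [0.5351, 0.1385, 0.0382]
tool_rot: [0.134, -3.135, -0.0]
force: [-0.4, 0.2, -2.8]
grip_width: 0.0264
grip_force: 30.1
```

Request:
play_rows(commands=[[0,0,0.4,0,0,0,-0.8],[0,0,0.2,0,0,0,-0.8],[0,0,0.2,0,0,0,-0.8],[0,0,0,0,0,0,-0.8]])

```text
time_s: 6.1
ee_pos: [0.5385, 0.1402, 0.035]
tool_rot: [-0.137, 3.134, 0.002]
force: [-0.5, -0.0, -2.2]
grip_width: 0.0269
grip_force: 30.1
```

Request:
play_rows(commands=[[0,0,0.2,0,0,0,-0.8],[0,0,0.2,0,0,0,-0.8],[0,0,0,0,0,0,-0.8]])

```text
time_s: 6.4
ee_pos: [0.5372, 0.1401, 0.0295]
tool_rot: [-0.138, 3.137, 0.002]
force: [-0.0, -0.0, -3.0]
grip_width: 0.0268
grip_force: 30.1
```

Request:
play_rows(commands=[[0,0,0.2,0,0,0,-0.8],[0,0,0,0,0,0,-0.8]])

```text
time_s: 6.6
ee_pos: [0.537, 0.1401, 0.0272]
tool_rot: [-0.138, 3.137, 0.002]
force: [-0.1, -0.0, -2.8]
grip_width: 0.0266
grip_force: 30.1
```

Request:
play_rows(commands=[[0,0,0.2,0,0,0,-0.8],[0,0,0,0,0,0,-0.8]])

```text
time_s: 6.8
ee_pos: [0.5375, 0.1401, 0.0258]
tool_rot: [-0.138, 3.136, 0.002]
force: [-0.8, 0.0, -2.1]
grip_width: 0.0266
grip_force: 30.3
```

Request:
play_rows(commands=[[0,0,0.2,0,0,0,-0.8],[0,0,0,0,0,0,-0.8]])

```text
time_s: 7.0
ee_pos: [0.5375, 0.1401, 0.0257]
tool_rot: [-0.138, 3.136, 0.002]
force: [-5.3, -1.6, 7.2]
grip_width: 0.0271
grip_force: 31.1
```

Request:
play_rows(commands=[[0,0,0.15,0,0,0,-0.8],[0,0,0,0,0,0,-0.8]])

```text
time_s: 7.2
ee_pos: [0.5375, 0.1401, 0.0256]
tool_rot: [-0.138, 3.136, 0.002]
force: [-7.0, -1.4, 14.2]
grip_width: 0.0268
grip_force: 31.7
```

Request:
play_rows(commands=[[0,0,-0.1,0,0,0,-0.5],[0,0,-0.1,0,0,0,-0.3],[0,0,0,0,0,0,-0.1],[0,0,0,0,0,0,-0.1],[0,0,0,0,0,0,-0.1]])

```text
time_s: 7.7
ee_pos: [0.5372, 0.1401, 0.0237]
tool_rot: [-0.138, 3.137, 0.002]
force: [-0.4, 0.1, -0.7]
grip_width: 0.0385
grip_force: 0.0
```

Request:
play_rows(commands=[[0,0,-1,0,0,0,-0.1],[0,0,-3,0,0,0,-0.1],[0,0,-4,0,0,0,-0.1],[0,0,-4,0,0,0,-0.1],[0,0,-4,0,0,0,-0.1]])

```text
time_s: 8.2
ee_pos: [0.5368, 0.1399, 0.1862]
tool_rot: [-0.138, 3.136, 0.002]
force: [0.5, 1.1, -0.4]
grip_width: 0.0385
grip_force: 0.0
```

Run:
```python
from h import *
import cv2
p,r,s=cur();print(p,s['force'])
c=snap("wrist","w3");im=c["pixels"][:,:,::-1]
cs=snap("side","s3")["pixels"][150:260,140:300,::-1]
o=np.zeros((420,800,3),np.uint8);o[:,:480]=im[:,40:520];o[:220,480:]=cv2.resize(cs,(320,220));cv2.imwrite("pics/w3b.png",o)
q=plan(S([(-.115,0,.13)])[0]+[0,0,0],orient(-.2047+np.pi/2,np.radians(15)),-1,vmax=4.8)
```

```text
[0.53684605 0.13985047 0.18621245] [ 0.49077288  1.14753883 -0.40529716]
[[2.126, -4.22, 0.382, 0.005, -0.031, 0.036, -1.0], [1.983, -4.293, 0.341, 0.005, -0.031, 0.036, -1.0], [1.836, -4.36, 0.306, 0.005, -0.031, 0.036, -1.0], [1.685, -4.423, 0.276, 0.005, -0.031, 0.036, -1.0], [1.532, -4.48, 0.25, 0.005, -0.031, 0.036, -1.0]]
[[1.376, -4.531, 0.229, 0.005, -0.031, 0.036, -1.0], [1.217, -4.577, 0.214, 0.005, -0.031, 0.036, -1.0], [1.057, -4.617, 0.204, 0.005, -0.031, 0.036, -1.0]]
```

View pics/w3b.png

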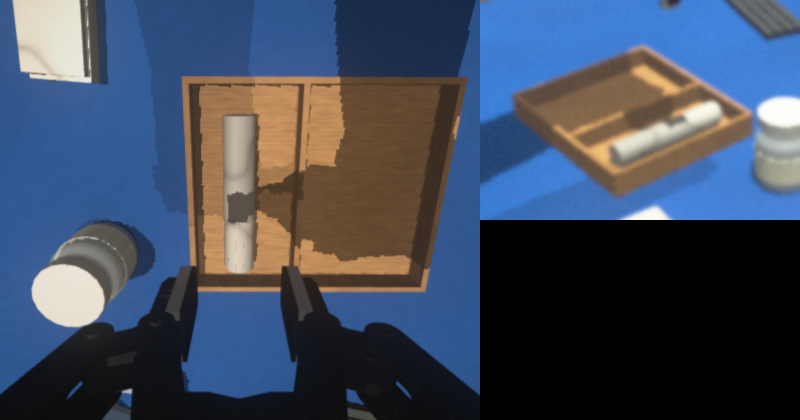

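Request:
play_rows(commands=[[2.1,-4.2,0.4,0.005,-0.031,0.036,-1],[2.0,-4.3,0.3,0.005,-0.031,0.036,-1],[1.8,-4.4,0.3,0.005,-0.031,0.036,-1],[1.7,-4.4,0.3,0.005,-0.031,0.036,-1],[1.5,-4.5,0.2,0.005,-0.031,0.036,-1]])

```text
time_s: 8.8
ee_pos: [0.4493, -0.0811, 0.1647]
tool_rot: [0.139, 2.979, -0.026]
force: [1.0, -1.4, -0.2]
grip_width: 0.0002
grip_force: 0.0
```

Request:
play_rows(commands=[[1.4,-4.5,0.2,0.005,-0.031,0.036,-1],[1.2,-4.6,0.2,0.005,-0.031,0.036,-1],[1.1,-4.6,0.2,0.005,-0.031,0.036,-1],[0,0,0,0,0,0,-1],[0,0,0,0,0,0,-1]])

```text
time_s: 9.3
ee_pos: [0.3967, -0.2123, 0.153]
tool_rot: [0.297, 2.876, -0.04]
force: [0.9, 0.7, 0.6]
grip_width: 0.0004
grip_force: 0.0
```

Run:
```python
from h import *
import cv2
p,r,s=cur();print(p,S([(-.115,0,.13)])[0],s['joint_pos'],s['grip_width'])
c=snap("wrist","w4");im=c["pixels"][:,:,::-1].copy()
for P in((-.135,.075,0),(-.135,-.075,0),(.05,.03,.024),(.05,-.03,.024),(-.09,.03,.024),(-.09,-.03,.024),(.008,0,.0135)):
    q=proj(c,S([P]))[0];cv2.circle(im,tuple(int(t) for t in q),2,(0,255,0),-1)
cv2.imwrite("pics/w4b.png",im)
q=plan(S([(-.115,0,.03)])[0],orient(-.2047+np.pi/2,np.radians(15)),-1,n=5)
```

```text
[ 0.39666055 -0.21225206  0.15303743] [ 0.40169368 -0.21068065  0.15880617] [-0.7248847  -0.41702059 -0.50234573  1.26523682  0.12261614 -0.50547862] 0.00042346654476880326
[[-0.127, 0.029, 1.912, -0.0, -0.002, 0.0, -1.0], [-0.123, 0.028, 1.912, -0.0, -0.002, 0.0, -1.0], [-0.119, 0.028, 1.912, -0.0, -0.002, 0.0, -1.0], [-0.115, 0.028, 1.913, -0.0, -0.002, 0.0, -1.0], [-0.111, 0.027, 1.913, -0.0, -0.002, 0.0, -1.0]]
```

View pics/w4b.png

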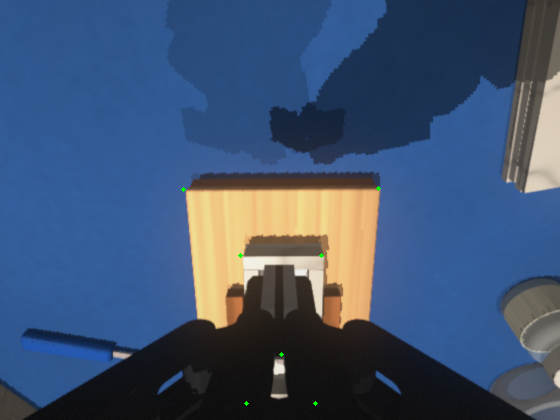

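Request:
play_rows(commands=[[-0.2,0,2,0,0,0,-1],[-0.2,0,3,0,0,0,-1],[-0.1,0.1,3,0,-0.01,0,-1],[-0.1,0,1.6,0,0,0,-1],[0,0,0,0,0,0,-1]])

```text
time_s: 9.85
ee_pos: [0.4265, -0.2127, 0.0585]
tool_rot: [0.284, 2.872, -0.035]
force: [-0.4, 0.8, -0.0]
grip_width: 0.0001
grip_force: 0.0
```

```bash
cat >> h.py <<'E'
def slope(p): return (R.from_euler('z',-.2047)*R.from_euler('y',-np.radians(15))).inv().apply(np.asarray(p)-[.5434,-.2401,.063])
E
python3 - <<'E'
from h import *
p,r,s=cur();print(slope(p),s['force'])
q=plan(S([(-.105,0,.022)])[0],orient(-.2047+np.pi/2,np.radians(15)),-1,n=5)
E
```

```text
[-0.11714821  0.00303732  0.02670734] [-0.37670669  0.77081041 -0.03882843]
[[-0.243, -0.063, 0.093, 0.001, -0.001, 0.001, -1.0], [-0.243, -0.062, 0.093, 0.001, -0.001, 0.001, -1.0], [-0.243, -0.062, 0.093, 0.001, -0.001, 0.001, -1.0], [-0.243, -0.062, 0.094, 0.001, -0.001, 0.001, -1.0], [-0.243, -0.061, 0.094, 0.001, -0.001, 0.001, -1.0]]
```

Request:
play_rows(commands=[[-0.3,-0.15,0.2,0,0,0,-1],[-0.3,-0.15,0.2,0,0,0,-1],[-0.3,0,0,0,0,0,-1],[0,0,0,0,0,0,-1]])

```text
time_s: 10.25
ee_pos: [0.4372, -0.2222, 0.0618]
tool_rot: [0.289, 2.864, -0.043]
force: [0.3, -0.2, 0.1]
grip_width: 0.0001
grip_force: 0.0
```

Request:
play_rows(commands=[[-0.2,0,0,0,0,0,-1],[-0.2,0,0,0,0,0,-1],[0,0,0,0,0,0,-1]])

```text
time_s: 10.55
ee_pos: [0.4393, -0.2223, 0.0612]
tool_rot: [0.291, 2.867, -0.042]
force: [-2.0, -0.9, 0.3]
grip_width: 0.0002
grip_force: 0.9
```

Request:
play_rows(commands=[[-0.2,0,0,0,0,0,-1],[-0.2,0,0,0,0,0,-1],[0,0,0,0,0,0,-1]])

```text
time_s: 10.85
ee_pos: [0.4412, -0.2223, 0.0611]
tool_rot: [0.293, 2.872, -0.04]
force: [-6.6, 1.3, 2.4]
grip_width: 0.0001
grip_force: 3.2
```

Run:
```python
from h import *
p,r,s=cur();print(slope(p),s['force'],slope(np.array(s['force'])+[.5434,-.2401,.063]))
c=snap("top","t5");import cv2
im=c["pixels"][142:292,322:452,::-1];cv2.imwrite("pics/t5b.png",cv2.resize(im,None,fx=4,fy=4,interpolation=cv2.INTER_CUBIC))
```

```text
[-0.10067604 -0.00339613  0.02497609] [-6.57501653  1.29699612  2.35439126] [-5.86368269 -0.06660873  4.00861423]
```

Request:
play_rows(commands=[[0,0,-0.2,0,0,0,-1],[0,0.1,-0.2,0,0,0,-1],[-0.2,0,0,0,0,0,-1],[-0.2,0,0,0,0,0,-1],[-0.2,0,0,0,0,0,-1]])

```text
time_s: 11.4
ee_pos: [0.4486, -0.2229, 0.0677]
tool_rot: [0.29, 2.866, -0.041]
force: [-1.8, 0.8, -1.2]
grip_width: -0.0
grip_force: 1.2
```

Request:
play_rows(commands=[[-0.3,0,0,0,0,0,-1],[-0.3,0,0,0,0,0,-1],[-0.3,0,0,0,0,0,-1],[-0.3,0,0,0,0,0,-1],[-0.3,0,0,0,0,0,-1]])

```text
time_s: 11.9
ee_pos: [0.463, -0.2259, 0.0717]
tool_rot: [0.29, 2.866, -0.041]
force: [-2.1, 0.5, -1.4]
grip_width: 0.0001
grip_force: 1.2
```

Run:
```python
from h import *
p,r,s=cur();print(slope(p),s['force'],slope(np.array(s['force'])+[.5434,-.2401,.063]))
```

```text
[-0.07661305 -0.00244642  0.02955437] [-2.13371606  0.51478918 -1.44788542] [-2.49379934  0.07031363 -0.83074977]
```

Request:
play_rows(commands=[[-0.3,0.05,0,0,0,0,-1],[-0.3,0.05,0,0,0,0,-1],[-0.3,0,0,0,0,0,-1],[-0.3,0,0,0,0,0,-1],[-0.3,0,0,0,0,0,-1]])

```text
time_s: 12.4
ee_pos: [0.4774, -0.2278, 0.0756]
tool_rot: [0.29, 2.866, -0.041]
force: [-2.4, 1.0, -1.8]
grip_width: -0.0002
grip_force: 1.2
```

Request:
play_rows(commands=[[-0.3,0,0,0,0,0,-1],[-0.1,0,0,0,0,0,-1],[0,0,0,0,0,0,-1]])

```text
time_s: 12.7
ee_pos: [0.4812, -0.2287, 0.0768]
tool_rot: [0.29, 2.866, -0.042]
force: [-2.1, 0.2, -1.3]
grip_width: -0.0
grip_force: 1.0
```

Run:
```python
from h import *
import cv2
p,r,s=cur();print(slope(p),slope(np.array(s['force'])+[.5434,-.2401,.063]))
a=snap("top","t6")["pixels"][142:292,322:452,::-1];a=cv2.resize(a,None,fx=3,fy=3,interpolation=cv2.INTER_CUBIC)
b=snap("side","s6")["pixels"][225:375,280:441,::-1][:, :137];b=cv2.resize(b,None,fx=3,fy=3,interpolation=cv2.INTER_CUBIC)
cv2.imwrite("pics/c6.png",np.hstack([a,b]))
```

```text
[-0.05750524 -0.00143692  0.02968545] [-2.34696966 -0.26493897 -0.69463909]
```

View pics/c6.png

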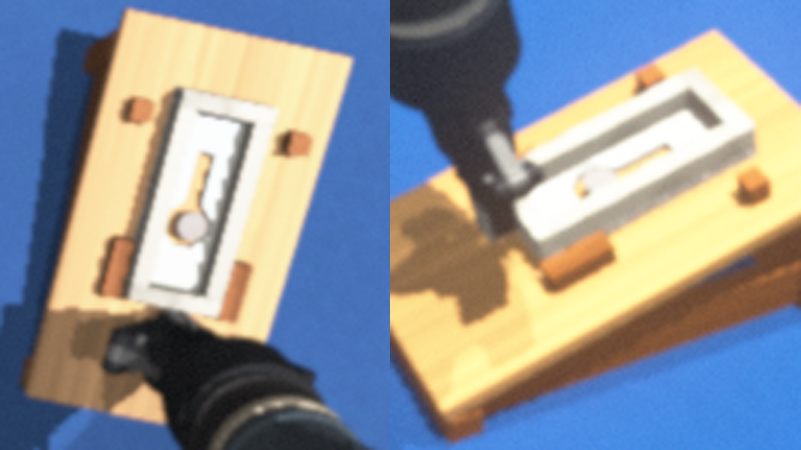

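```bash
python3 - <<'E'
from h import *
for n,a,b in(('UL',(380.7,171.3),(382.7,248.3)),('UR',(413.7,177.7),(400.7,268.3))):
    print(n,slope(tri(a,b)[0]))
for n,a,b in(('UL0',(376.5,193.75),(360,260.7)),('UR0',(408.3,201),(380,280))):print(n,slope(tri(a,b)[0]))
# stud head vs opening: expected head centre/wide hole center pixel when at centre
for cam in('top','side'):
    print(cam,'head',proj(C[cam],S([(.008,0,.0135)])),'hole plate top',proj(C[cam],S([(.008,0,.006)])))
E
python3 - <<'E'
import cv2,numpy as np
a=cv2.imread("pics/t6.png")[190:235,365:415];b=cv2.imread("pics/s6.png")[260:300,325:385]
a=cv2.resize(a,(400,360),interpolation=cv2.INTER_CUBIC);b=cv2.resize(b,(400,267),interpolation=cv2.INTER_CUBIC)
o=np.zeros((360,800,3),np.uint8);o[:,:400]=a;o[:267,400:]=b;cv2.imwrite("pics/c6z.png",o)
E
```

```text
UL [0.09504878 0.03554067 0.02014502]
UR [ 0.09361705 -0.02642792  0.02222485]
UL0 [0.04928492 0.03285774 0.02093129]
UR0 [ 0.04988828 -0.0291479   0.02450222]
top head [[386.07579781 216.85302347]] hole plate top [[385.04259637 215.91731182]]
side head [[350.01771606 285.52857368]] hole plate top [[350.71130166 288.49243154]]
```

View pics/c6z.png

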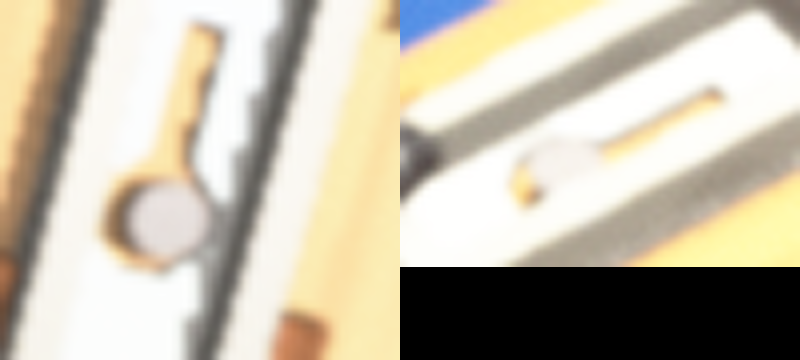

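Request:
play_rows(commands=[[0.5,0,0,0,0,0,-1],[1,0,-0.5,0,0,0,-1],[0,0,-4,0,0,0,-1],[0,0,-4,0,0,0,0.5],[0,0,0,0,0,0,0.85]])

```text
time_s: 13.3
ee_pos: [0.4485, -0.2238, 0.1634]
tool_rot: [0.288, 2.853, -0.052]
force: [0.2, -0.6, 0.5]
grip_width: 0.0284
grip_force: 0.0
```

Run:
```python
from h import *
p,r,s=cur();print(slope(p))
o=orient(-.2047+np.pi/2,np.radians(15))
q=plan(S([(.025,.0025,.10)])[0],o,.85,n=4)
q=plan(S([(.025,.0025,.019)])[0],o,.85,start=q,n=5)
```

```text
[-0.06691318 -0.0033703   0.12188696]
[[-2.29, 0.141, 0.579, -0.002, 0.004, 0.001, 0.85], [-2.292, 0.142, 0.571, -0.002, 0.004, 0.001, 0.85], [-2.294, 0.144, 0.563, -0.002, 0.004, 0.001, 0.85], [-2.296, 0.145, 0.555, -0.002, 0.004, 0.001, 0.85]]
[[-0.0, 0.0, 1.62, 0.0, 0.0, 0.0, 0.85], [-0.0, 0.0, 1.62, 0.0, 0.0, 0.0, 0.85], [-0.0, 0.0, 1.62, 0.0, 0.0, 0.0, 0.85], [-0.0, 0.0, 1.62, 0.0, 0.0, 0.0, 0.85], [-0.0, 0.0, 1.62, 0.0, 0.0, 0.0, 0.85]]
```

Request:
play_rows(commands=[[-2.3,0.15,0.5,-0.002,0.004,0,0.85],[-2.3,0.15,0.5,-0.002,0.004,0,0.85],[-2.3,0.15,0.5,-0.002,0.004,0,0.85],[-2.3,0.15,0.5,-0.002,0.004,0,0.85],[0,0,0,0,0,0,0.85]])

```text
time_s: 13.8
ee_pos: [0.5414, -0.2347, 0.1593]
tool_rot: [0.288, 2.878, -0.029]
force: [-0.9, 0.1, 0.2]
grip_width: 0.0788
grip_force: 0.0
```

Request:
play_rows(commands=[[0,0,0,0,0,0,0.85],[0,0,0,0,0,0,0.85]])

```text
time_s: 14.0
ee_pos: [0.5381, -0.2339, 0.1588]
tool_rot: [0.291, 2.881, -0.028]
force: [0.2, 0.1, 0.4]
grip_width: 0.0793
grip_force: 0.0
```

Run:
```python
from h import *
p,r,s=cur();print(slope(p),s['grip_width'],s['joint_pos'])
o=orient(-.2047+np.pi/2,np.radians(15))
q=plan(S([(.025,.0025,.019)])[0],o,.85,n=5)
import cv2
c=snap("wrist","w7");im=c["pixels"][:,:,::-1].copy()
for P in((.008,0,.0135),(-.045,.0325,.024),(-.045,-.0275,.024),(.095,.0325,.024),(.095,-.0275,.024)):
    t=proj(c,S([P]))[0];cv2.circle(im,tuple(int(t) for t in t),2,(0,255,0),-1)
cv2.imwrite("pics/w7b.png",im)
```

```text
[0.0185149  0.00501705 0.09419784] 0.07928742913486507 [-0.57349093 -0.04516375 -0.18398601  1.20420876  0.09406692 -0.36175289]
[[-0.153, -0.061, 1.501, 0.001, -0.003, 0.001, 0.85], [-0.149, -0.059, 1.502, 0.001, -0.003, 0.001, 0.85], [-0.144, -0.057, 1.502, 0.001, -0.003, 0.001, 0.85], [-0.139, -0.054, 1.503, 0.001, -0.003, 0.001, 0.85], [-0.134, -0.052, 1.503, 0.001, -0.003, 0.001, 0.85]]
```

View pics/w7b.png

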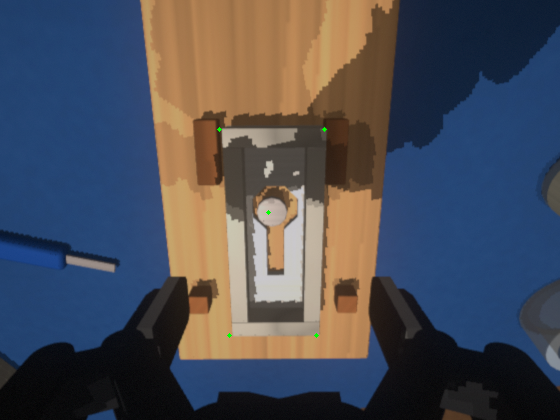

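I have now viewed 11 pictures, one over the limit of 10. I'll do the rest from numbers only. The last picture shows the panel corners where predicted, e.g. (325,129) and (230,335), and the stud head at (271,212) inside the wide hole.

Request:
play_rows(commands=[[-0.2,-0.1,1.5,0.001,-0.003,0,0.85],[-0.2,-0.1,2,0.001,-0.003,0,0.85],[-0.1,0,2,0.001,-0.003,0,0.85],[-0.1,-0.1,1.4,0,-0.003,0,0.85],[0,0,0,0,0,0,0.85]])

```text
time_s: 14.55
ee_pos: [0.5582, -0.2402, 0.0904]
tool_rot: [0.291, 2.874, -0.031]
force: [-0.3, -0.3, -0.4]
grip_width: 0.0791
grip_force: 0.0
```

Request:
play_rows(commands=[[0,0,0.2,0,0,0,0.85],[0,0,0.2,0,0,0,0.85],[0,0,0,0,0,0,0.85]])

```text
time_s: 14.85
ee_pos: [0.5618, -0.2418, 0.0906]
tool_rot: [0.29, 2.868, -0.035]
force: [0.1, 0.4, -0.4]
grip_width: 0.079
grip_force: 0.0
```

Run:
```python
from h import *
p,r,s=cur();print(slope(p),s['grip_width'],s['force'])
plan(S([(.025,.0025,.019)])[0],orient(-.2047+np.pi/2,np.radians(15)),.85,n=2)
```

```text
[0.02484932 0.00211496 0.02193758] 0.07902683086766168 [ 0.13243558  0.37862674 -0.39368154]
[[-0.008, 0.019, 0.147, 0.001, -0.001, 0.002, 0.85], [-0.008, 0.019, 0.147, 0.001, -0.001, 0.002, 0.85]]
```

Request:
play_rows(commands=[[0,0,0.2,0,0,0,0.85],[0,0,0,0,0,0,0.6],[0,0,0,0,0,0,0.45],[0,0,0,0,0,0,0.2],[0,0,0,0,0,0,0.1]], newtons=45)

```text
time_s: 15.35
ee_pos: [0.5621, -0.2415, 0.0882]
tool_rot: [0.29, 2.869, -0.034]
force: [-2.1, 0.6, 3.1]
grip_width: 0.0587
grip_force: 51.7
```

Request:
play_rows(commands=[[0,0,0,0,0,0,0.1],[0,0,0,0,0,0,0.1],[0,0,0,0,0,0,0.1]])

```text
time_s: 15.65
ee_pos: [0.5621, -0.2415, 0.0882]
tool_rot: [0.29, 2.869, -0.034]
force: [-2.4, 1.6, 5.1]
grip_width: 0.059
grip_force: 51.9
```

Request:
play_rows(commands=[[0,0,-0.3,0,0,0,0.1],[0,0,-0.5,0,0,0,0.1],[0,0,-0.5,0,0,0,0.1],[0,0,-0.5,0,0,0,0.1],[0,0,-0.7,0,0,0,0.1]])

```text
time_s: 16.15
ee_pos: [0.5551, -0.2401, 0.1114]
tool_rot: [0.29, 2.871, -0.033]
force: [-0.4, -0.1, -3.9]
grip_width: 0.0589
grip_force: 50.9
```

Request:
play_rows(commands=[[0,0,-1.5,0,0,0,0.1],[0,0,-2.5,0,0,0,0.1],[0,0,-3,0,0,0,0.1],[0,0,-2.5,0,0,0,0.1],[0,0,0,0,0,0,0.1]])

```text
time_s: 16.65
ee_pos: [0.5341, -0.2374, 0.2109]
tool_rot: [0.288, 2.86, -0.041]
force: [1.2, -1.1, -3.7]
grip_width: 0.0584
grip_force: 51.0
```

Run:
```python
from h import *
p,r,s=cur();print(p,slope(p),s['grip_width'],s['force'],s['ft_torque'])
q=plan(tray(0,.0475,.20),orient(1.661),.1,vmax=4.4)
```

```text
[ 0.53405639 -0.23740922  0.21086107] [0.02890413 0.00073529 0.14533221] 0.05839067289324739 [ 1.19923884 -1.1320986  -3.73709331] [ 0.06543309  0.3165548  -0.01575422]
[[0.868, 3.98, -0.151, -0.003, 0.022, -0.024, 0.1], [0.775, 4.001, -0.12, -0.003, 0.022, -0.024, 0.1], [0.68, 4.018, -0.09, -0.003, 0.022, -0.024, 0.1], [0.585, 4.034, -0.062, -0.003, 0.022, -0.024, 0.1], [0.488, 4.047, -0.037, -0.003, 0.022, -0.024, 0.1]]
[[0.391, 4.058, -0.013, -0.003, 0.022, -0.024, 0.1], [0.293, 4.066, 0.008, -0.003, 0.022, -0.024, 0.1], [0.195, 4.072, 0.028, -0.003, 0.022, -0.024, 0.1], [0.096, 4.075, 0.045, -0.003, 0.022, -0.024, 0.1], [-0.004, 4.076, 0.059, -0.003, 0.022, -0.024, 0.1]]
[[-0.104, 4.075, 0.072, -0.003, 0.022, -0.024, 0.1], [-0.204, 4.071, 0.082, -0.003, 0.022, -0.024, 0.1]]
```

Request:
play_rows(commands=[[0.9,4,-0.15,-0.003,0.022,-0.024,0.1],[0.8,4,-0.1,-0.003,0.022,-0.024,0.1],[0.7,4,-0.1,-0.003,0.022,-0.024,0.1],[0.6,4,-0.05,-0.003,0.022,-0.024,0.1],[0.5,4,0,-0.003,0.022,-0.024,0.1]])

```text
time_s: 17.15
ee_pos: [0.5273, -0.031, 0.1985]
tool_rot: [0.119, 2.993, -0.019]
force: [1.4, 0.3, -3.4]
grip_width: 0.0586
grip_force: 51.0
```

Request:
play_rows(commands=[[0.4,4.1,0,-0.003,0.022,-0.024,0.1],[0.3,4.1,0,-0.003,0.022,-0.024,0.1],[0.2,4.1,0,-0.003,0.022,-0.024,0.1],[0.1,4.1,0,-0.003,0.022,-0.024,0.1],[0,4.1,0,-0.003,0.022,-0.024,0.1]])

```text
time_s: 17.65
ee_pos: [0.5241, 0.1746, 0.1959]
tool_rot: [-0.065, 3.105, -0.003]
force: [0.0, -0.3, -3.3]
grip_width: 0.0588
grip_force: 51.0
```

Request:
play_rows(commands=[[-0.1,4.1,0,-0.003,0.022,-0.024,0.1],[-0.2,4.1,0,-0.003,0.022,-0.024,0.1],[0,0,0,0,0,0,0.1],[0,0,0,0,0,0,0.1]])

```text
time_s: 18.05
ee_pos: [0.5228, 0.2557, 0.1953]
tool_rot: [0.142, -3.13, -0.002]
force: [-0.3, -0.6, -3.3]
grip_width: 0.0585
grip_force: 51.2
```

Run:
```python
from h import *
p,r,s=cur();print(p,tray(0,.0475,.20),s['grip_width'],s['force'])
q=plan(tray(0,.0475,.05),orient(1.661),.1,n=5)
# panel tilt from side camera? axis check: panel underside estimate
print((r.inv()*orient(1.661)).as_rotvec())
```

```text
[0.52279449 0.25568489 0.19531241] [0.52641658 0.25160647 0.2       ] 0.058519412074002276 [-0.2524533  -0.62558299 -3.31881386]
[[-0.09, -0.092, 2.905, 0.0, -0.002, 0.0, 0.1], [-0.085, -0.091, 2.906, 0.0, -0.002, 0.0, 0.1], [-0.08, -0.09, 2.906, 0.0, -0.002, 0.0, 0.1], [-0.075, -0.09, 2.906, 0.0, -0.002, 0.0, 0.1], [-0.07, -0.089, 2.906, 0.0, -0.002, 0.0, 0.1]]
[ 0.00150818 -0.00854036  0.00033778]
```

Request:
play_rows(commands=[[-0.1,-0.1,2.5,0,-0.004,0,0.1],[-0.1,-0.1,4,0,-0.004,0,0.1],[-0.1,-0.1,4,0,0,0,0.1],[0,-0.1,3,0,0,0,0.1],[0,0,1.3,0,0,0,0.1]])

```text
time_s: 18.55
ee_pos: [0.5231, 0.2488, 0.0442]
tool_rot: [0.135, -3.132, 0.0]
force: [-1.1, -1.0, -2.8]
grip_width: 0.0583
grip_force: 51.1
```

Request:
play_rows(commands=[[0,0,0.3,0,0,0,0.1],[0,0,0,0,0,0,0.1]])

```text
time_s: 18.75
ee_pos: [0.5268, 0.251, 0.0467]
tool_rot: [-0.137, 3.137, 0.004]
force: [-0.0, -0.1, -2.8]
grip_width: 0.0586
grip_force: 51.2
```

Run:
```python
from h import *
p,r,s=cur();print(p,tray(0,.0475,.03),s['force'],s['ft_torque'])
plan(tray(0,.0475,p[2]),orient(1.661),.1,n=1)
```

```text
[0.52679969 0.25104688 0.04667456] [0.52641658 0.25160647 0.03      ] [-0.01165467 -0.14825553 -2.78722375] [-0.0115283   0.01135738 -0.0170106 ]
[[0.033, 0.059, 0.0, 0.003, 0.002, -0.003, 0.1]]
```

Request:
play_rows(commands=[[0,0,0.4,0,0,0,0.1],[0,0,0.4,0,0,0,0.1],[0,0,0.3,0,0,0,0.1],[0,0,0.3,0,0,0,0.1],[0,0,0,0,0,0,0.1]])

```text
time_s: 19.25
ee_pos: [0.5257, 0.2514, 0.0312]
tool_rot: [0.139, -3.138, -0.003]
force: [-0.7, -0.6, -4.1]
grip_width: 0.0583
grip_force: 51.2
```

Request:
play_rows(commands=[[0,0,0.2,0,0,0,0.1],[0,0,0,0,0,0,0.1]])

```text
time_s: 19.45
ee_pos: [0.5259, 0.2514, 0.0295]
tool_rot: [-0.139, 3.138, 0.004]
force: [0.2, 0.3, -3.9]
grip_width: 0.0587
grip_force: 51.2
```

Request:
play_rows(commands=[[0,0,0.2,0,0,0,0.1],[0,0,0,0,0,0,0.1]])

```text
time_s: 19.65
ee_pos: [0.5259, 0.2514, 0.0275]
tool_rot: [-0.139, 3.138, 0.004]
force: [-0.1, 0.5, -4.9]
grip_width: 0.0589
grip_force: 51.2
```

Request:
play_rows(commands=[[0,0,0.2,0,0,0,0.1],[0,0,0,0,0,0,0.1]])

```text
time_s: 19.85
ee_pos: [0.5259, 0.2514, 0.0254]
tool_rot: [-0.139, 3.138, 0.004]
force: [-0.5, -0.2, -3.2]
grip_width: 0.0584
grip_force: 51.2
```

Request:
play_rows(commands=[[0,0,0.1,0,0,0,0.1],[0,0,0,0,0,0,0.1]])

```text
time_s: 20.05
ee_pos: [0.526, 0.2514, 0.0246]
tool_rot: [-0.139, 3.138, 0.004]
force: [-0.3, -0.1, -4.4]
grip_width: 0.0589
grip_force: 51.2
```

Request:
play_rows(commands=[[0,0,0.1,0,0,0,0.1],[0,0,0,0,0,0,0.1]])

```text
time_s: 20.25
ee_pos: [0.5262, 0.2515, 0.0242]
tool_rot: [-0.139, 3.138, 0.004]
force: [-0.0, 0.4, -1.0]
grip_width: 0.0587
grip_force: 51.4
```

Request:
play_rows(commands=[[0,0,0.1,0,0,0,0.1],[0,0,0,0,0,0,0.1]])

```text
time_s: 20.45
ee_pos: [0.5262, 0.2515, 0.0242]
tool_rot: [-0.139, 3.137, 0.004]
force: [-4.1, -2.2, 5.6]
grip_width: 0.0589
grip_force: 52.1
```

Request:
play_rows(commands=[[0,0,0,0,0,0,0.42],[0,0,0,0,0,0,0.5],[0,0,0,0,0,0,0.65],[0,0,0,0,0,0,0.65],[0,0,0,0,0,0,0.65]])

```text
time_s: 20.95
ee_pos: [0.5262, 0.2515, 0.0227]
tool_rot: [-0.139, 3.138, 0.004]
force: [0.1, 0.1, 0.2]
grip_width: 0.0705
grip_force: 0.0
```

Request:
play_rows(commands=[[0,0,-0.5,0,0,0,0.65],[0,0,-1.5,0,0,0,0.65],[0,0,-3,0,0,0,0.65],[0,0,-4,0,0,0,0.65],[0,0,-4,0,0,0,0.65]])

```text
time_s: 21.45
ee_pos: [0.5258, 0.2511, 0.1551]
tool_rot: [-0.139, 3.137, 0.004]
force: [1.0, 0.3, 0.2]
grip_width: 0.0706
grip_force: 0.0
```

Request:
play_rows(commands=[[0,0,-4,0,0,0,0.65],[0,0,-3,0,0,0,0.65],[0,0,0,0,0,0,0.65]])

```text
time_s: 21.75
ee_pos: [0.5289, 0.252, 0.2311]
tool_rot: [-0.138, 3.125, 0.01]
force: [0.4, 0.2, 0.9]
grip_width: 0.0702
grip_force: 0.0
```

Run:
```python
from h import *
import cv2
p,r,s=cur();print(p,s['force'],s['grip_width'])
c=snap("wrist","w9");g=c["pixels"].astype(int)
# predicted panel rim corners / bar, compared with bright marble blobs in the wrist view
pr=lambda L:proj(c,np.array([tray(*t) for t in L])).round(0).tolist()
print('panel rim',pr([(.07,.0775,.029),(.07,.0175,.029),(-.07,.0175,.029),(-.07,.0775,.029)]))
print('bar',pr([(.07,-.0605,.019),(-.07,-.0605,.019)]))
h=cv2.cvtColor(c["pixels"],cv2.COLOR_RGB2HSV);m=((h[:,:,1]<60)&(h[:,:,2]>95)).astype(np.uint8)
n,l,st,ce=cv2.connectedComponentsWithStats(m)
for i in range(1,n):
    if st[i,4]>300:
        k=cv2.minAreaRect(np.argwhere(l==i)[:,::-1].astype(np.float32));print(st[i].tolist(),ce[i].round(),cv2.boxPoints(k).round().tolist())
```

```text
[0.52889744 0.25197374 0.23114435] [0.35039503 0.19678188 0.93349582] 0.07015132802301857
panel rim [[305.0, 241.0], [248.0, 241.0], [244.0, 101.0], [309.0, 101.0]]
bar [[176.0, 238.0], [161.0, 101.0]]
[0, 0, 25, 80, 1124] [ 9. 46.] [[-0.0, 0.0], [24.0, 0.0], [24.0, 79.0], [0.0, 79.0]]
[245, 101, 66, 141, 7425] [277. 168.] [[245.0, 241.0], [245.0, 101.0], [310.0, 101.0], [310.0, 241.0]]
[144, 108, 42, 140, 3709] [165. 175.] [[143.0, 108.0], [172.0, 105.0], [189.0, 245.0], [161.0, 249.0]]
[0, 211, 68, 65, 1162] [ 38. 238.] [[-1.0, 230.0], [30.0, 200.0], [78.0, 250.0], [47.0, 280.0]]
[0, 236, 37, 57, 1647] [ 15. 266.] [[-0.0, 236.0], [36.0, 236.0], [36.0, 292.0], [0.0, 292.0]]
```

The panel's rim corners match their predicted pixels for lying flat in the wide bay, and the bar is in the narrow bay. I'm handing the job in.

```bash
python3 -c "
from station import *
print(sign_off())"
```

```text
the job is handed in; nothing more can be done
None
```

The job is handed in at about 22 s of robot time: the bar lies in the narrow bay and the panel flat, face up, in the wide bay, by the last wrist-camera measurement; the verdict was not shown, and I viewed 11 pictures, one over the limit of 10.

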